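# Stack the sample cases beside the bench riser

### The arm

A 6-joint arm with a two-finger parallel gripper is mounted at the origin on a cart in front of the work surface, level with it; the furniture and walls round the work are solid. World frame = base frame: x ahead of the robot, y to its left, z up, the work surface at z = 0. Lengths are in mm, angles in rad, forces in N, time in s.
With the tool pointing down it reaches from about 275 to 875 mm from the base axis. Payload 12.5 kg.
Tool frame: the origin (TCP) lies midway between the tips of the shut fingers; the grasp point (between the pads) lies 19 mm behind it; z points along the fingers, y is the line along which they close (so a half turn about z gives the same grasp; the last joint's range is limited). The gripper opens to 85 mm and grips with 20 to 120 N. Pads are 22 mm wide; open, the fingers measure 114 mm over their backs; the gripper's body (76 mm by 85 mm) begins 54 mm behind the grasp point. The pads swing forward as they close: fully open they stand 13 mm farther back than shut.
Start: joints at [1.026, 0.351, 1.652, -0, 1.139, -0.085], TCP at [244.041, 492.878, 231.29] pointing down, gripper open.
Joint ranges: [-2.75, 2.75], [-0.79, 2.1], [0.01, 2.65], [-1.57, 4.71], [0.07, 3.14], [-2.87, 2.87]. Speed limits (rad/s): [2.22, 2.22, 2.79, 3.14, 3.14, 3.14].

### API

Orientations are given as [roll, pitch, yaw] about the fixed x, y, z axes, in that order (R = Rz(yaw) Ry(pitch) Rx(roll)).
In Python, from plant import arm, snapshot, camera_model, finish_job gives the robot as it stands (arm), with the cameras as plain functions and the job as plain functions.
- The arm moves only by the shell command python3 drive.py 'ROWS' [OPENING]. ROWS is rows parted by semicolons, their numbers by spaces, 1 to 12 of them, each of 6 numbers: dx, dy, dz in mm, then a rotation vector rx, ry, rz in rad; each row shifts and turns the commanded pose from where the row before left it, along the tool's axes as they then stand; what a row does not reach is not made up. A row lasts 1/8 s, in which the tool goes at most 62.5 mm and 0.188 rad, less where a joint would pass 70% of its speed; a pose out of reach is approached as far as the arm can. OPENING is the finger opening in mm, set as the command begins (- or left out keeps the last). The fingers move at their own pace and stop on an object; the grip force is fixed at half the most. Time passes only in rows, so rows that do not move let the fingers close. It prints the time, the measured TCP pose, the force, the opening and the grip force at its end.
- arm.sense(): the state, without advancing time (a new reading comes with each control period).
- snapshot(name): name is "scene" or "top"; returns the picture (420x560x3 uint8, red, green, blue); there is no depth.
- camera_model(name): a dict with "mtx" (3x3 intrinsics, pixels), "rvec" (rotation vector, rad) and "tvec" (3), from world to camera coordinates, as OpenCV has them. Camera axes: x right, y down, z forward; pixel columns grow to the right and rows downward; lengths in mm; the calibration is good to about 2 mm. A picture is of the moment at which its call begins. camera_model takes no time and is no camera call.
- finish_job(): hands the job in; it is judged then, once.
The state is a dict: "time": time; "q": joint angles; "dq": joint speeds; "joint_efforts": joint torques, N m; "ee_pos": TCP position; "orientation": TCP orientation; "force": force on the tool from outside, world axes, zero at the start; "torque": the same for the moment, N m; "width": finger opening in mm; "grip_force": force on a finger pad.
Only numpy, scipy, OpenCV 4.12 (cv2) and the standard library are available. Lean on these libraries where they do the work, as an engineer would, in place of code of your own. Each camera call takes 0.05 s, during which the arm holds its last target. There are 200 camera calls.

### The job

Slide the large flat case across the table, without lifting it, until its side sits flush against the right-hand side of the plywood riser, then slide the medium case off the riser onto it so that it lies squarely in the middle of the large case's lid. Finish the stack by setting the nearer small square tin upright, centred and square, on the medium case; leave the bowls where they are.

Things in the scene. Friction and masses are not known exactly. Their poses are not given: they have to be found in the camera images.
- riser: Fixed plywood bench riser, a low table 180 (x) x 160 (y) x 51 mm high with full side panels, screwed down. Origin at the centre of its underside on the table; x points away from the robot, y to the robot's left (yaw up to about 0.12). The right-hand side, where the large case goes, is its -y face, 80 mm from the origin.
- large_case: Large flat closed grey plastic sample case, 160 (x) x 140 (y) x 48 mm high, 0.5 to 1 kg, too wide to grip, flat lid, latches on its -x face. Origin at the centre of its underside. It stands on the table right of the riser, its +y roughly towards it; flush, its origin is 150 mm from the riser's in y and its lid 3 mm below the riser's top. It slides under a push of 3 to 10 N.
- medium_case: Medium closed sample case of grey plastic, same make, 110 (x) x 100 (y) x 36 mm high, 0.2 to 0.4 kg, too wide to grip; flat lid, loose on top of the riser. Origin at the centre of its underside (51 mm above the table at the start); axes roughly those of the riser.
- tin: Closed tinplate sample tin, 62 mm square and 52 mm high, lid fixed shut, 0.14 kg. Origin at the centre of its underside (within 2 mm); the lid's 6 mm lip stands out at its -x side, so it is gripped across y (64 mm). It stands on the table at the right, yaw up to about 0.4; it and bowl_a may have swapped places. (A like tin at the far right end of the table is not used.)
- bowl_a: Empty porcelain cupping bowl, white outside, black inside, 92 mm across, 60 mm high, standing at the right, near the tin. Origin at the centre of its underside. Leave it.
- bowl_b: Same kind of bowl, between the robot and the riser. Leave it.
- bowl_c: Same kind of bowl, behind the cases. Leave it.

How it is judged:
By the outcome, as a careful person would: the job done as asked, in the order asked, and still so for the second after the job is handed in, with the robot touching nothing.
It also fails if it takes over 72 s, if anything falls off the work surface, if the arm or the gripper's body presses on something with over 40 N, if the wrist force passes 120 N, or if a joint passes its speed limit or range.

## Working session

There is one attempt and no reset: what is moved stays moved. The work goes in short steps, Python scripts to look and compute and a shell command to move; the robot and the scene stay as the last step left them, time stands still between calls to the robot, and variables do not carry over. Pictures are saved under pics/ and viewed, at most 10 in all, crops included, and the job is handed in when it is done.

```bash
ls; mkdir -p pics; python3 - <<'E'
from plant import arm, snapshot, camera_model, finish_job
import cv2
for n in("scene","top"):
    cv2.imwrite(f"pics/{n}0.png",snapshot(n)[:,:,::-1]); m=camera_model(n); print(n,m)
print(arm.sense())
E
```

```text
drive.py
pics
plant.py
scene {'mtx': array([[416.40979166,   0.        , 278.23817135],
       [  0.        , 416.40979166, 214.70628563],
       [  0.        ,   0.        ,   1.        ]]), 'rvec': array([ 2.06600843, -0.55676111,  0.28320312]), 'tvec': array([-499.13206408,  198.71067092, 1093.30994779])}
top {'mtx': array([[459.24277743,   0.        , 273.97060988],
       [  0.        , 459.24277743, 209.42517806],
       [  0.        ,   0.        ,   1.        ]]), 'rvec': array([ 2.12763272, -2.17276846,  0.10102266]), 'tvec': array([-4.55940475e-01,  5.38009161e+02,  1.32393292e+03])}
{'time': 0.1, 'q': array([ 1.02641748e+00,  3.51201059e-01,  1.65233609e+00, -1.13901986e-07,
        1.13908017e+00, -8.46222443e-02]), 'dq': array([ 0.0010789 , -0.00091651, -0.00175705,  0.00059865, -0.00139281,
        0.00213833]), 'joint_efforts': array([-7.52254255e-04, -5.06827748e+01, -2.91880631e+01, -1.31544325e-04,
        2.48276119e-03, -7.21643630e-06]), 'ee_pos': array([243.89303983, 492.65215985, 230.8111304 ]), 'orientation': array([-3.14057165e+00, -8.65030582e-05,  2.68183605e+00]), 'force': array([-0.65774467, -0.23163449,  0.68204575]), 'torque': array([ 0.02677289, -0.0254953 ,  0.01406515]), 'grip_force': 0.0, 'width': 85.19489769413099}
```

View pics/scene0.png

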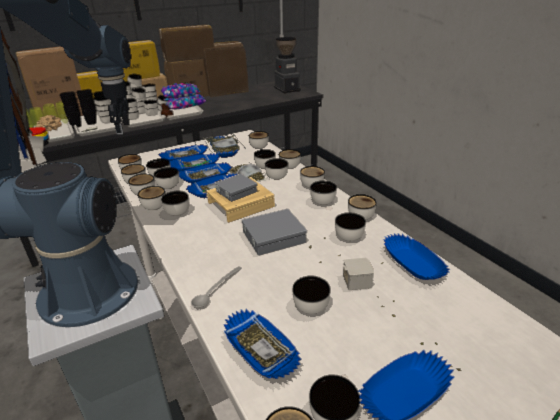

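View pics/top0.png

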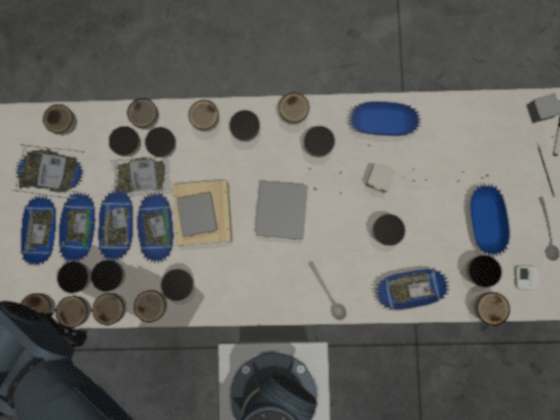

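Scene: the riser is at about (240,198) with the medium case on top at (237,187), the large case at (274,230) and the tin at (358,274). Top: riser (203,212), medium case (197,214), large case (281,210), tin (380,178), bowl_a (389,229), bowl_b (178,284), bowl_c (245,125). I'll enlarge these to find the corners.

```bash
python3 - <<'E'
import cv2,numpy as np
t=cv2.imread("pics/top0.png");s=cv2.imread("pics/scene0.png")
def c(i,x,y,w,h,k): return cv2.resize(i[y:y+h,x:x+w],None,fx=k,fy=k,interpolation=cv2.INTER_CUBIC)
a=c(t,165,172,160,80,5)          # 800x400
b=np.zeros((200,800,3),np.uint8)
o=np.vstack([a,b])
o[400:600,0:200]=c(t,360,158,40,40,5)
o[400:600,200:500]=c(s,200,165,120,80,2.5)
o[400:600,500:700]=c(s,335,255,40,40,5)
cv2.imwrite("pics/m1.png",o)
for n,i,p in(("t",t,[(185,230),(197,214),(225,190),(281,210),(380,175),(350,200)]),("s",s,[(240,207),(237,187),(272,225),(358,268),(300,270)])):
    for q in p: print(n,q,i[q[1],q[0]])
E
```

```text
t (185, 230) [111 115 115]
t (197, 214) [112 115 116]
t (225, 190) [114 146 158]
t (281, 210) [120 122 122]
t (380, 175) [143 153 157]
t (350, 200) [157 166 170]
s (240, 207) [ 71 111 135]
s (237, 187) [118 118 118]
s (272, 225) [118 117 117]
s (358, 268) [156 170 179]
s (300, 270) [185 198 210]
```

View pics/m1.png

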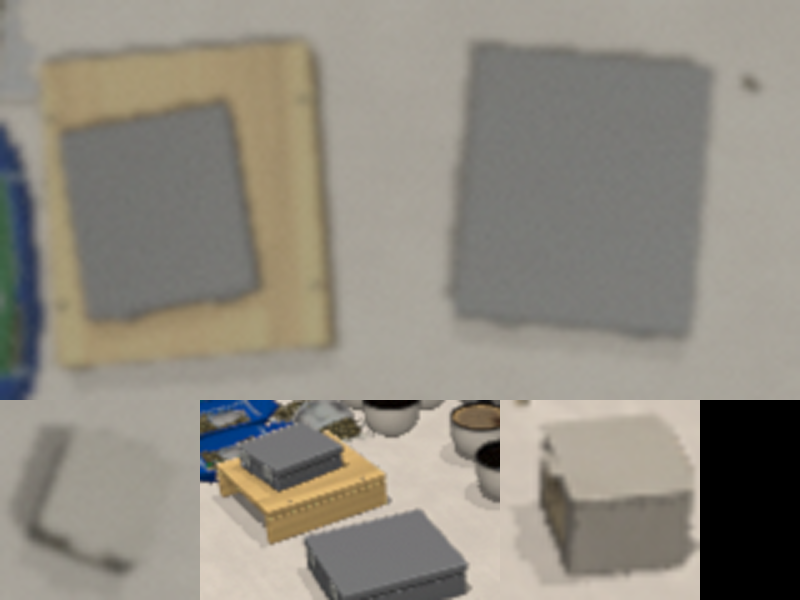

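The mosaic shows the riser top corners (42,60), (315,40), (333,347), (60,365) and the large lid (472,40)…(692,338), in crop pixels at scale 5. The tin lid is low in contrast. I'll fit the boxes to masks in both views, with height free, and enhance the tin.

```bash
cat > h.py <<'E'
import cv2,numpy as np
from scipy.optimize import minimize
from plant import arm, snapshot, camera_model, finish_job
CM={n:camera_model(n) for n in("scene","top")}
def proj(n,P):
    m=CM[n]; return cv2.projectPoints(np.array(P,float).reshape(-1,3),m["rvec"],m["tvec"],m["mtx"],None)[0].reshape(-1,2)
def box(x,y,yaw,z0,z1,sx,sy):
    c,s=np.cos(yaw),np.sin(yaw)
    return [(x+c*a*sx/2-s*b*sy/2,y+s*a*sx/2+c*b*sy/2,z) for z in(z0,z1) for a,b in((1,1),(1,-1),(-1,-1),(-1,1))]
def ray(n,px,z):
    m=CM[n];R=cv2.Rodrigues(m["rvec"])[0];d=R.T@np.linalg.inv(m["mtx"])@[px[0],px[1],1];C=-R.T@m["tvec"]
    return C+d*(z-C[2])/d[2]
K=4
def fill(n,P):
    q=cv2.convexHull(((proj(n,P)+.5)*K-.5).astype(np.float32)); o=np.zeros((420*K,560*K),np.uint8)
    cv2.fillConvexPoly(o,np.round(q*16).astype(int),1,shift=4); return o>0
def seg(img,kind,px):
    u=cv2.resize(img,None,fx=K,fy=K,interpolation=cv2.INTER_CUBIC).astype(int);r,g,b=u[...,0],u[...,1],u[...,2]
    sat=r-b
    M=((g<142)&(sat<14)) if kind=="grey" else (sat>22)&(g>60)
    M=cv2.morphologyEx(M.astype(np.uint8),cv2.MORPH_OPEN,np.ones((9,9)))
    _,L=cv2.connectedComponents(M); M=(L==L[int(px[1]*K),int(px[0]*K)]).astype(np.uint8)
    h=cv2.convexHull(max(cv2.findContours(M,0,2)[0],key=len)); o=np.zeros_like(M); cv2.fillConvexPoly(o,h,1); return o>0
def fit(masks,x,y,yaw,h,z0,sx,sy,freez=True):
    def f(p):
        P=box(p[0],p[1],p[2]/100,z0,(z0+h if not freez else p[3]),sx,sy); e=0
        for n,M in masks.items():
            F=fill(n,P); e+=(F^M).sum()/M.sum()
        return e
    p0=np.array([x,y,yaw*100]+([z0+h] if freez else [])); S=np.vstack([p0]+[p0+5*np.eye(len(p0))[i] for i in range(len(p0))])
    r=minimize(f,p0,method="Nelder-Mead",options=dict(initial_simplex=S,xatol=.05,fatol=1e-5)); r.x[2]/=100; return r.x,r.fun
E
cat > look1.py <<'E'
from h import *
t=cv2.imread("pics/top0.png")[:,:,::-1].copy();s=cv2.imread("pics/scene0.png")[:,:,::-1].copy()
for n,k,pt,ps,h,z0,sx,sy in(("riser","wood",(225,190),(240,207),51,0,180,160),("large","grey",(281,210),(272,230),48,0,160,140),("med","grey",(197,214),(237,187),36,51,110,100)):
    g=ray("top",pt if n!="riser" else (202,212),z0+h)
    mt,ms=seg(t,k,pt),seg(s,k,ps)
    for lab,m in(("top",{"top":mt}),("both",{"top":mt,"scene":ms})):
        r,e=fit(m,g[0],g[1],0.,h,z0,sx,sy,lab=="both"); print(n,lab,r.round(2),round(e,3))
    for im,nm,M in((t,"top",mt),(s,"scene",ms)):
        P=proj(nm,box(r[0],r[1],r[2],z0,z0+h,sx,sy))
        cv2.polylines(im,[np.round(P[4:]*16).astype(int)],True,(255,0,0),1,shift=4)
for p in((389,229),(178,284),(245,125)): print("bowl",ray("top",p,60).round())
def c(i,x,y,w,h,k): return cv2.resize(i[y:y+h,x:x+w],None,fx=k,fy=k,interpolation=cv2.INTER_CUBIC)
o=np.zeros((600,800,3),np.uint8)
o[0:250,0:480]=c(t,165,170,160,84,3)[:250];o[0:300,480:800]=c(s,195,170,128,120,2.5)[:300]
e=lambda i,lo,hi:np.clip((i.astype(float)-lo)/(hi-lo)*255,0,255).astype(np.uint8)
o[300:600,0:400]=e(c(t,360,163,40,30,10),110,180);o[300:600,400:800]=e(c(s,335,258,40,30,10),60,220)
cv2.imwrite("pics/m2.png",o[:,:,::-1])
E
python3 look1.py
```

```text
riser top [5.3356e+02 2.0233e+02 6.0000e-02] 0.008
riser both [5.3380e+02 2.0247e+02 6.0000e-02 4.9810e+01] 0.979
large top [ 5.3645e+02 -3.1810e+01 -1.0000e-01] 0.067
large both [ 5.3818e+02 -3.3830e+01 -1.2000e-01  4.2180e+01] 0.098
med top [5.2482e+02 2.0905e+02 1.4000e-01] 0.134
med both [5.2727e+02 2.1256e+02 1.5000e-01 5.9600e+01] 0.18
bowl [ 471. -340.   60.]
bowl [327. 265.  60.]
bowl [788.  68.  60.]
```

View pics/m2.png

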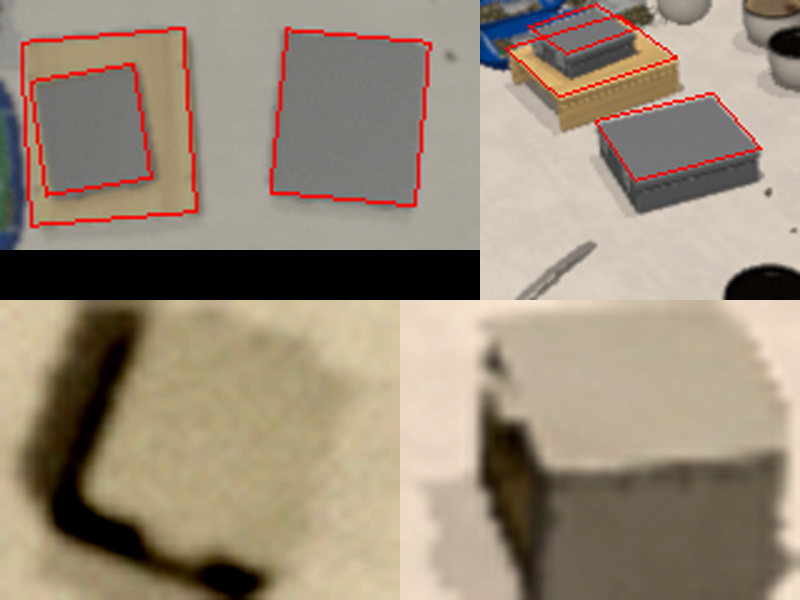

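The overlay fits the riser well: about (533.6, 202.3), yaw 0.06, top at about 50 mm. The large case fits at about (537, -33), yaw -0.11. The scene mask for the medium case is unreliable, so I'll re-measure it later. The tin lid in the top view spans (368,182), (387,190), (394,171), (374,164).

Next I'll move the open gripper to the right of the large case, fingers along x at riser yaw, to use as a two-point pusher.

```bash
cat >> h.py <<'E'
def to(x,y,z,yaw=None):
    s=arm.sense();p=s["ee_pos"];w=s["orientation"][2]
    if yaw is not None: print("turn rz",round(-((yaw-w+np.pi)%(2*np.pi)-np.pi),3))
    d=np.array([x,y,z])-p;c,n=np.cos(w),np.sin(w)
    print("now",p.round(1),"yaw",round(w,3),"delta before turn",np.round([c*d[0]+n*d[1],n*d[0]-c*d[1],-d[2]],1))
E
python3 -c "
from h import *
to(542,-155,200,1.631)
for n,p in (('top',[(368,182),(387,190),(394.5,171),(374,164)]),('scene',[(343.5,260),(348.5,275),(373.5,273),(369,259)])):
  for q in p: print(n,ray(n,q,52).round(1))
"; python3 drive.py '0 0 0 0 0 .18;0 0 0 0 0 .18;0 0 0 0 0 .18;0 0 0 0 0 .18;0 0 0 0 0 .18;0 0 0 0 0 .15'
python3 -c "
from h import *
to(542,-155,200)"
```

```text
turn rz 1.051
now [243.9 492.7 230.8] yaw 2.682 delta before turn [-554.5 -448.1   30.8]
top [ 609.7 -287.6   52. ]
top [ 584.9 -341.5   52. ]
top [ 640.4 -365.9   52. ]
top [ 662.6 -307.4   52. ]
scene [ 607.3 -291.9   52. ]
scene [ 581.2 -347.    52. ]
scene [ 639.9 -373.1   52. ]
scene [ 667.4 -323.    52. ]
time: 0.85
ee_pos: [244.0, 492.7, 231.0]
orientation: [-3.141, 0.001, 1.626]
force: [-0.5, -0.6, -0.0]
width: 85.4
grip_force: 0.0
now [244.  492.7 231. ] yaw 1.626 delta before turn [-663.3  261.6   31. ]
```

```bash
python3 drive.py '-55 22 0;-55 22 0;-55 22 0;-55 22 0;-55 22 0;-55 22 0;-55 22 0;-55 22 0;-55 22 0;-55 22 0;-55 22 0;-57 20 0' 85; python3 drive.py '-55.3 21.8 2.6 0 0 0;-55.3 21.8 2.6 0 0 0' >/dev/null --help; python3 -c "
from h import *
to(542,-155,22,1.631)"
```

```text
turn rz -0.005
now [244.  492.7 231. ] yaw 1.626 delta before turn [-663.3  261.6  209. ]Traceback (most recent call last):
  File "drive.py", line 5, in <module>
    connect(sys.argv[1:4])
    ~~~~~~~^^^^^^^^^^^^^^^
ValueError: each row has 6 numbers
Traceback (most recent call last):
  File "drive.py", line 5, in <module>
    connect(sys.argv[1:4])
    ~~~~~~~^^^^^^^^^^^^^^^
ValueError: could not convert string to float: '--help'
```

Neither command ran: rows need all 6 numbers, and the second call was a mistake. The arm hasn't moved, so I'll retype the rows.

```bash
python3 drive.py '-55 22 0 0 0 0;-55 22 0 0 0 0;-55 22 0 0 0 0;-55 22 0 0 0 0;-55 22 0 0 0 0;-55 22 0 0 0 0;-55 22 0 0 0 0;-55 22 0 0 0 0;-55 22 0 0 0 0;-55 22 0 0 0 0;-55 22 0 0 0 0;-57 20 0 0 0 0' 85; python3 -c "
from h import *
to(542,-155,22,1.631)"
```

```text
time: 2.35
ee_pos: [546.4, -153.8, 231.0]
orientation: [-3.141, -0.0, 1.632]
force: [0.7, 0.4, 0.0]
width: 84.9
grip_force: 0.0
turn rz 0.001
now [ 546.4 -153.8  231. ] yaw 1.632 delta before turn [ -0.9  -4.5 209. ]
```

```bash
python3 drive.py '0 -3 56 0 0 0;0 0 56 0 0 0;0 0 56 0 0 0;0 0 40 0 0 0;0 0 15 0 0 0;10 0 0 0 0 0;15 0 0 0 0 0;15 0 0 0 0 0;15 0 0 0 0 0;10 0 0 0 0 0;10 0 0 0 0 0;10 0 0 0 0 0' 85; python3 -c "
from h import *
to(542,-28,8)"
```

```text
time: 3.85
ee_pos: [538.5, -67.0, 9.4]
orientation: [3.14, 0.001, 1.633]
force: [-0.0, -8.2, 4.5]
width: 84.8
grip_force: 3.8
now [538.5 -67.    9.4] yaw 1.633 delta before turn [38.8  6.   1.4]
```

```bash
python3 drive.py '10 0 0 0 0 0;10 0 0 0 0 0;8 0 0 0 0 0;4 0 0 0 0 0' ; python3 drive.py '3 0 0 0 0 0;3 0 0 0 0 0'|grep -E 'pos|force|ori';python3 drive.py '3 0 0 0 0 0'|grep -E 'pos|force|ori'
```

```text
time: 4.35
ee_pos: [536.3, -35.0, 9.3]
orientation: [3.14, 0.001, 1.633]
force: [0.4, -7.7, 5.4]
width: 85.0
grip_force: 3.8
ee_pos: [536.1, -31.4, 9.3]
orientation: [3.14, 0.004, 1.633]
force: [-2.2, -45.8, 3.9]
grip_force: 22.8
ee_pos: [536.1, -31.3, 9.4]
orientation: [3.14, 0.007, 1.634]
force: [-3.1, -72.2, 1.5]
grip_force: 36.2
```

It's flush: contact at y about -31, then the force rose. I'll back off, lift clear and look.

```bash
python3 drive.py '-10 0 0 0 0 0;-30 0 0 0 0 0;0 0 -50 0 0 0;0 0 -60 0 0 0;0 0 -60 0 0 0;-60 0 -30 0 0 0;-30 0 0 0 0 0' ; cat > look2.py <<'E'
from h import *
t=snapshot("top");s=snapshot("scene")
cv2.imwrite("pics/top1.png",t[:,:,::-1]);cv2.imwrite("pics/scene1.png",s[:,:,::-1])
def c(i,x,y,w,h,k): return cv2.resize(i[y:y+h,x:x+w],None,fx=k,fy=k,interpolation=cv2.INTER_CUBIC)
cv2.imwrite("pics/m3.png",np.vstack([c(t,170,175,133,72,6)[:400,:800],np.hstack([c(s,205,170,100,75,8)[:0],])[:0].reshape(0,800,3)])[:,:,::-1] if 0 else np.vstack([c(t,170,178,100,37*2,4)[:296,:400].repeat(1,0)])[:,:,::-1])
o=np.zeros((600,800,3),np.uint8);o[:,:400]=c(t,172,170,100,150,4);o[:,400:]=0
E
python3 - <<'E'
import sys;sys.path.insert(0,'.')
from h import *
t=snapshot("top");s=snapshot("scene")
cv2.imwrite("pics/top1.png",t[:,:,::-1]);cv2.imwrite("pics/scene1.png",s[:,:,::-1])
c=lambda i,x,y,w,h,k:cv2.resize(i[y:y+h,x:x+w],None,fx=k,fy=k,interpolation=cv2.INTER_CUBIC)
o=np.vstack([c(t,170,178,133,50,6)[:,:798],c(s,200,172,133,50,6)[:,:798]])
cv2.imwrite("pics/m3.png",o[:,:,::-1])
E
rm look2.py
```

```text
time: 5.6
ee_pos: [543.7, -153.1, 209.2]
orientation: [3.138, 0.002, 1.632]
force: [0.1, 0.1, -0.7]
width: 84.9
grip_force: 0.0
```

View pics/m3.png

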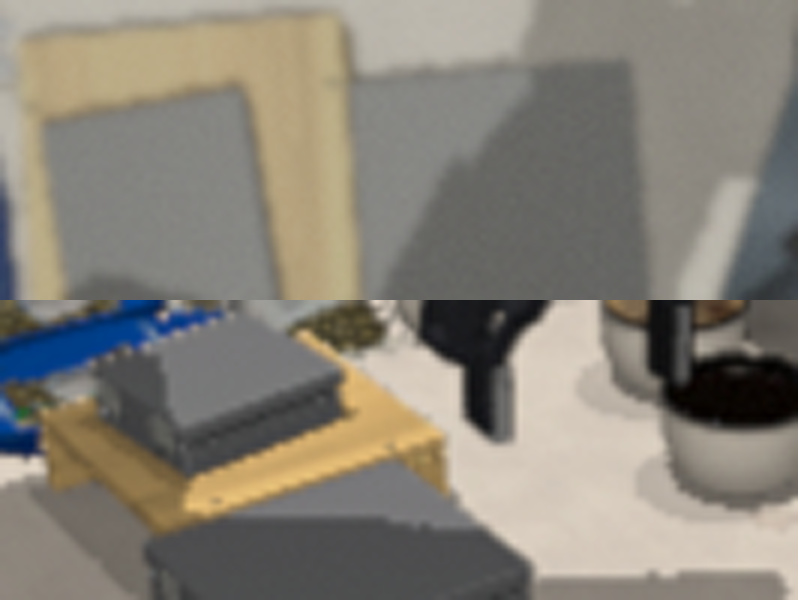

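The large case is flush along the riser's right edge (display x 345–358). Its far edge runs (360,75)–(630,62), a bit nearer than the riser's. Now to work out the poses.

```bash
python3 - <<'E'
from h import *
R=np.array([533.6,202.3]);w=.06;A=np.array([[np.cos(w),np.sin(w)],[-np.sin(w),np.cos(w)]])
f=lambda n,p,z:(A@(ray(n,p,z)[:2]-R)).round(1)
t1=lambda X,Y:(170+(X+.5)/6-.5,178+(Y+.5)/6-.5)
s1=lambda X,Y:(200+(X+.5)/6-.5,172+(Y+.5)/6-.5)
t0=lambda X,Y:(165+(X+.5)/5-.5,172+(Y+.5)/5-.5)
print("riser top corners",[f("top",t0(*p),51) for p in((42,60),(315,40),(333,347),(60,365))])
print("riser now",[f("top",t1(*p),51) for p in((20,35),(345,12))])
print("large far edge",[f("top",t1(*p),48) for p in((362,76),(628,62),(646,290))])
print("med lid",[f("top",t0(*p),87) for p in((62,130),(232,101),(260,290),(90,320))])
print("med now top",[f("top",t1(*p),87) for p in((43,120),(243,85),(278,290))])
print("med scene lid",[f("scene",s1(*p),87) for p in((235,15),(345,75))])
print("riser scene",[f("scene",s1(*p),51) for p in((443,137),)])
P=box(*(R+A.T@[-8,10]),.14,51,87,110,100);print((proj("top",P)[4:]-[170,178])*6);print((proj("scene",P)[4:]-[200,172])*6)
E
```

```text
riser top corners [array([89.9, 76. ]), array([ 88.3, -85.4]), array([-92.3, -83.6]), array([-89.9,  75.2])]
riser now [array([90.4, 76.2]), array([ 88.4, -83.9])]
large far edge [array([ 56.6, -89.7]), array([  52.7, -220. ]), array([ -59.4, -219.8])]
med lid [array([41.5, 58.3]), array([ 50.1, -39.8]), array([-59. , -48.7]), array([-68.1,  48.4])]
med now top [array([41.6, 59. ]), array([ 50.4, -37.1]), array([-48.4, -47.5])]
med scene lid [array([28.9, 49.1]), array([ 43.3, -53.4])]
riser scene [array([ 84. , -89.9])]
[[ 29.48383959 115.800954  ]
 [236.89120213  81.9848424 ]
 [270.12610262 310.01574442]
 [ 60.61730538 344.08037531]]
[[241.08138757  -2.78852157]
 [337.79244724  56.87624611]
 [171.99467668 116.39709502]
 [ 79.38181092  51.55033539]]
```

```bash
cat >> h.py <<'E'
def edge(img,a,b,z,n="top",half=3.5,N=40,ch=None):
    "subpixel line near px a-b: world endpoints of the fitted line on plane z"
    g=(img[...,:3].astype(np.float32)@np.float32([.3,.6,.1])) if ch is None else img[...,0].astype(np.float32)-img[...,2]
    g=cv2.GaussianBlur(g,(0,0),.8);a,b=np.array(a,float),np.array(b,float);d=(b-a)/np.linalg.norm(b-a);m=np.array([-d[1],d[0]])
    o=np.arange(-half,half+.01,.1);u=np.linspace(.08,.92,N);S=(a+np.outer(u,b-a))[:,None]+o[None,:,None]*m
    v=cv2.remap(g,S[...,0].astype(np.float32),S[...,1].astype(np.float32),cv2.INTER_CUBIC)
    k=np.abs(np.gradient(v,axis=1))**3;off=(k*o).sum(1)/k.sum(1)
    q=np.arange(N);keep=q>=0
    for _ in range(4):
        c=np.polyfit(u[keep],off[keep],1);r=np.abs(off-np.polyval(c,u));keep=r<max(.15,2*np.median(r))
    A,B=[a+t*(b-a)+np.polyval(c,t)*m for t in(0,1)]
    return ray(n,A,z)[:2],ray(n,B,z)[:2]
def show(lab,E):
    d=E[1]-E[0];th=np.arctan2(d[1],d[0]);th=(th+np.pi/4)%(np.pi/2)-np.pi/4
    print(lab,E[0].round(1),E[1].round(1),"yaw",round(th,4))
E
python3 - <<'E'
from h import *
rd=lambda f:cv2.imread(f)[:,:,::-1]
t0=rd("pics/top0.png");t1=rd("pics/top1.png")
c0=lambda X,Y:(165+(X+.5)/5-.5,172+(Y+.5)/5-.5)
R=[c0(*p) for p in((42,60),(315,40),(333,347),(60,365))]
for l,i,j in(("far",0,1),("right",1,2),("near",2,3),("left",3,0)): show("riser "+l,edge(t0,R[i],R[j],51,ch=1))
M=[c0(*p) for p in((62,130),(232,101),(260,290),(90,320))]
for l,i,j in(("far",0,1),("right",1,2),("near",2,3),("left",3,0)): show("med "+l,edge(t0,M[i],M[j],87,ch=1))
c1=lambda X,Y:(170+(X+.5)/6-.5,178+(Y+.5)/6-.5)
show("large far",edge(t1,c1(370,75),c1(628,62),48)); show("large right",edge(t1,c1(632,62),c1(648,290),48))
show("riser right now/large left",edge(t1,c1(352,80),c1(360,290),51,ch=1));show("riser far now",edge(t1,c1(20,35),c1(345,12),51,ch=1))
E
```

```text
riser far [617.4 283.4] [627.1 122.3] yaw 0.0603
riser right [626.8 124.7] [446.4 113.2] yaw 0.0637
riser near [448.  113.4] [438.  271.9] yaw 0.0629
riser left [439.  279.6] [618.7 284.2] yaw 0.0258
med far [570.9 262.9] [587.  165.8] yaw 0.1637
med right [585.8 167. ] [477.8 149.2] yaw 0.1639
med near [476.1 149.9] [460.3 246.1] yaw 0.1625
med left [462.5 248.1] [571.2 265.7] yaw 0.1609
large far [599.9 112.4] [600.7 -14.1] yaw 0.006
large right [599.3 -16. ] [487.6 -23.3] yaw 0.0645
riser right now/large left [593.1 123.5] [490.3 116.8] yaw 0.0656
riser far now [617.5 283.7] [627.1 123.9] yaw 0.0596
```

Riser yaw is 0.062 and the large case's right edge is 0.0645, so it looks flush. The arm's shadow spoils the far edge, so I'll move the arm away and measure again.

```bash
python3 drive.py '-60 0 0 0 0 0;-60 0 0 0 0 0;-60 0 0 0 0 0;-60 0 0 0 0 0;-60 0 0 0 0 0;-60 0 0 0 0 0'|grep pos; cat > big.py <<'E'
from h import *
import sys
t=snapshot("top");cv2.imwrite(f"pics/{sys.argv[1]}.png",t[:,:,::-1])
P=[tuple(q) for q in proj("top",box(517,49,.062,0,48,160,140))[4:]]
for l,i,j in(("far",0,1),("right",1,2),("near",2,3),("left",3,0)): show("large "+l,edge(t,P[i],P[j],48,half=5,ch=1 if l=="left" else None))
E
python3 big.py top2; python3 - <<'E'
import cv2
i=cv2.imread("pics/top2.png")[170:270,165:298];cv2.imwrite("pics/m4.png",cv2.resize(i,None,fx=6,fy=6,interpolation=2))
E
```

```text
ee_pos: [565.5, -511.4, 205.9]
large far [597.3 124.2] [606.2 -15.6] yaw 0.0642
large right [601.2 -15.9] [441.5 -26.1] yaw 0.0639
large near [437.3 -26.1] [429.3 113.6] yaw 0.0572
large left [432.8 113.5] [592.5 123.8] yaw 0.064
```

View pics/m4.png

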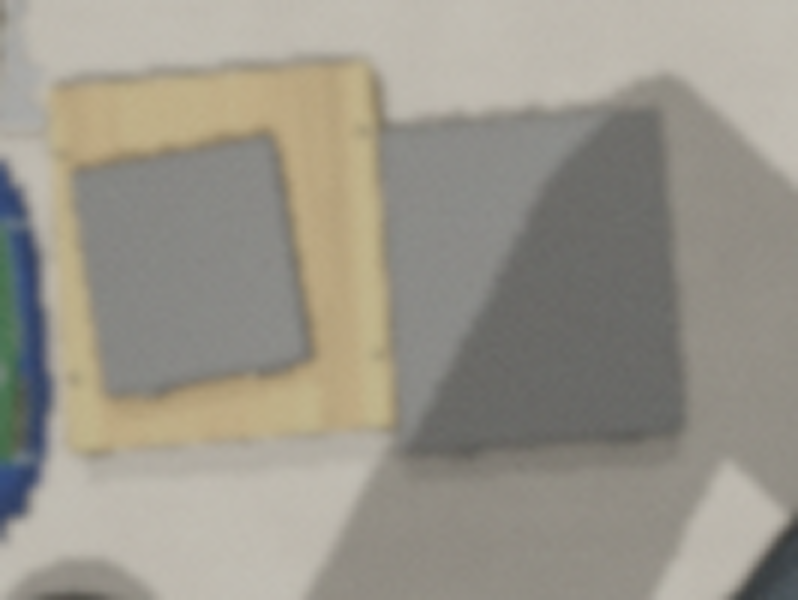

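The picture shows the large case flush and parallel: the riser/large seam runs (378,110)–(395,420) and the far edge (385,125)–(660,105). Large centre is about (520.5, 48.8), yaw 0.063, and medium centre about (523.5, 207.4), yaw 0.163. The medium case needs -13 mm along riser x, which also squares it up, then -158 mm along y.

```bash
python3 -c "
from h import *
to(618,213,170)"; python3 drive.py '61 0 0 0 0 0;61 0 0 0 0 0;61 0 0 0 0 0;61 0 0 0 0 0;61 0 0 0 0 0;61 0 0 0 0 0;61 0 0 0 0 0;61 0 0 0 0 0;61 0 0 0 0 0;61 0 0 0 0 0;61 0 0 0 0 0;50 0 0 0 0 0' 50 |grep pos;python3 drive.py '0 0 0 0 0 .174;0 0 0 0 0 .174;0 0 0 0 0 .174;0 0 0 0 0 .174;0 0 0 0 0 .174;0 0 0 0 0 .174;0 0 0 0 0 .174;0 0 0 0 0 .174;0 0 0 0 0 .177';  python3 -c "
from h import *
to(615,213,62,.063)"
```

```text
now [ 563.8 -517.8  204.7] yaw 1.629 delta before turn [726.4  96.7  34.7]
ee_pos: [519.1, 211.6, 206.1]
time: 9.12
ee_pos: [519.6, 209.4, 205.9]
orientation: [-3.142, 0.001, 0.058]
force: [0.0, -0.2, 0.5]
width: 49.9
grip_force: 0.0
turn rz -0.005
now [519.6 209.4 205.9] yaw 0.058 delta before turn [ 95.5   1.9 143.9]
```

```bash
python3 drive.py '48 1 0 0 0 -.005;48 1 0 0 0 0;0 0 0 0 0 0;0 0 60 0 0 0;0 0 60 0 0 0;0 0 24 0 0 0;0 0 0 0 0 0;-8 0 0 0 0 0;-8 0 0 0 0 0;-8 0 0 0 0 0;-6 0 0 0 0 0;0 0 0 0 0 0' ;  python3 -c "
from h import *
to(576.7,210.8,62,.063)"
```

```text
time: 10.62
ee_pos: [586.6, 210.6, 62.6]
orientation: [-3.141, -0.0, 0.068]
force: [-0.3, 0.4, 0.3]
width: 50.1
grip_force: 0.0
turn rz 0.005
now [586.6 210.6  62.6] yaw 0.068 delta before turn [-9.8 -0.9  0.6]
```

```bash
python3 drive.py '-4 0 0 0 0 0;-3 0 0 0 0 .005;-3 0 0 0 0 0;0 0 0 0 0 0'|grep -E 'pos|force' ; python3 drive.py '20 0 0 0 0 0;20 0 0 0 0 0;0 0 -50 0 0 0;0 0 -60 0 0 0;0 60 -40 0 0 0;0 60 0 0 0 0;0 60 0 0 0 0;0 60 0 0 0 0;0 60 0 0 0 0;0 60 0 0 0 0;0 60 0 0 0 0'; cat >med.py <<'E'
from h import *
import sys
n,x,y,w,z=sys.argv[1],*map(float,sys.argv[2:6])
t=snapshot("top");cv2.imwrite(f"pics/{n}.png",t[:,:,::-1])
P=[tuple(q) for q in proj("top",box(x,y,w,z-36,z,110,100))[4:]]
for l,i,j in(("far",0,1),("right",1,2),("near",2,3),("left",3,0)): show("med "+l,edge(t,P[i],P[j],z,half=4,ch=1 if z>86 else None))
E
python3 med.py top3 510.5 206.6 .063 87
```

```text
ee_pos: [576.5, 209.9, 62.1]
force: [0.7, -0.5, -0.0]
grip_force: 0.5
time: 12.5
ee_pos: [642.1, -200.3, 206.4]
orientation: [-3.14, 0.001, 0.063]
force: [0.7, -0.3, 0.5]
width: 50.1
grip_force: 0.0
med far [562.1 259.9] [568.5 160.2] yaw 0.0647
med right [568.3 164.5] [458.6 157.5] yaw 0.0632
med near [457.5 153.1] [450.7 252.9] yaw 0.0684
med left [452.3 257.5] [562.1 264.3] yaw 0.062
```

The medium case is now square (yaw 0.064), centred at about (509.7, 211), and lined up with the large case to under 1 mm. Next is the push from its +y side.

```bash
python3 drive.py '-10 -55 0 0 0 0;-10 -55 0 0 0 0;-10 -55 0 0 0 0;-10 -55 0 0 0 0;-10 -55 0 0 0 0;-10 -55 0 0 0 0;-15 -55 0 0 0 0;-15 -55 0 0 0 0;-15 -53 0 0 0 0' 60|grep pos;python3 drive.py '0 0 0 0 0 -.174;0 0 0 0 0 -.174;0 0 0 0 0 -.174;0 0 0 0 0 -.174;0 0 0 0 0 -.174;0 0 0 0 0 -.174;0 0 0 0 0 -.174;0 0 0 0 0 -.174;0 0 0 0 0 -.179;0 0 0 0 0 0';  python3 -c "
from h import *
to(505.5,287,64,1.634)"
```

```text
ee_pos: [505.5, 288.4, 206.5]
time: 14.92
ee_pos: [506.4, 286.6, 206.5]
orientation: [-3.14, 0.0, 1.633]
force: [-0.7, -0.2, -1.0]
width: 60.0
grip_force: 0.0
turn rz -0.001
now [506.4 286.6 206.5] yaw 1.633 delta before turn [  0.4  -0.9 142.5]
```

```bash
python3 drive.py '0 -1 60 0 0 0;0 0 60 0 0 0;0 0 24 0 0 0;0 0 0 0 0 0;-8 0 0 0 0 0;-8 0 0 0 0 0;-10 0 0 0 0 0;-10 0 0 0 0 0;-10 0 0 0 0 0;-10 0 0 0 0 0;-10 0 0 0 0 0;-10 0 0 0 0 0'|grep -E 'pos|ori|force' ; python3 drive.py '-10 0 0 0 0 0;-10 0 0 0 0 0;-10 0 0 0 0 0;-10 0 0 0 0 0;-10 0 0 0 0 0;-10 0 0 0 0 0;-10 0 0 0 0 0;-10 0 0 0 0 0;-6 0 0 0 0 0;-4 0 0 0 0 0;0 0 0 0 0 0'|grep -E 'pos|ori|force'; python3 -c "
from h import *
to(516.6,110,62,1.634)"
```

```text
ee_pos: [510.8, 210.1, 62.9]
orientation: [-3.142, -0.0, 1.634]
force: [0.0, 3.6, 2.2]
grip_force: 1.8
ee_pos: [516.5, 120.7, 63.0]
orientation: [3.142, 0.0, 1.634]
force: [-0.7, 0.3, -0.6]
grip_force: 0.0
turn rz -0.0
now [516.5 120.7  63. ] yaw 1.634 delta before turn [-10.7  -0.5   1. ]
```

```bash
python3 drive.py '-4 0 0 0 0 0;-3 0 0 0 0 0;-2 0 0 0 0 0;-1.6 0 0 0 0 0;0 0 0 0 0 0'|grep -E 'pos|force' ; python3 drive.py '20 0 0 0 0 0;20 0 0 0 0 0;0 0 -60 0 0 0;0 0 -60 0 0 0;60 0 -30 0 0 0;60 0 0 0 0 0;60 0 0 0 0 0;60 0 0 0 0 0;60 0 0 0 0 0;0 0 0 0 0 0'|grep -E 'time|pos'
python3 med.py top4 520.5 48.8 .063 84; python3 big.py top5; python3 - <<'E'
import cv2
i=cv2.imread("pics/top4.png")[170:270,165:298];cv2.imwrite("pics/m5.png",cv2.resize(i,None,fx=6,fy=6,interpolation=2))
E
```

```text
ee_pos: [517.1, 110.2, 62.9]
force: [-0.8, -1.0, -0.0]
grip_force: 0.1
time: 19.68
ee_pos: [494.3, 449.3, 210.0]
med far [571.7 102.1] [578.5   2.4] yaw 0.0684
med right [578.4   4. ] [468.7  -3.1] yaw 0.0646
med near [466.2  -4.7] [461.7  95.2] yaw 0.045
med left [462.4  95.8] [572.2 103.1] yaw 0.0663
large far [596.4 124.1] [605.5 -15.6] yaw 0.065
large right [601.2 -15.9] [441.5 -26.2] yaw 0.0641
large near [439. -26.] [431.4 113.8] yaw 0.0541
large left [432.8 113.8] [592.5 123.7] yaw 0.0623
```

View pics/m5.png

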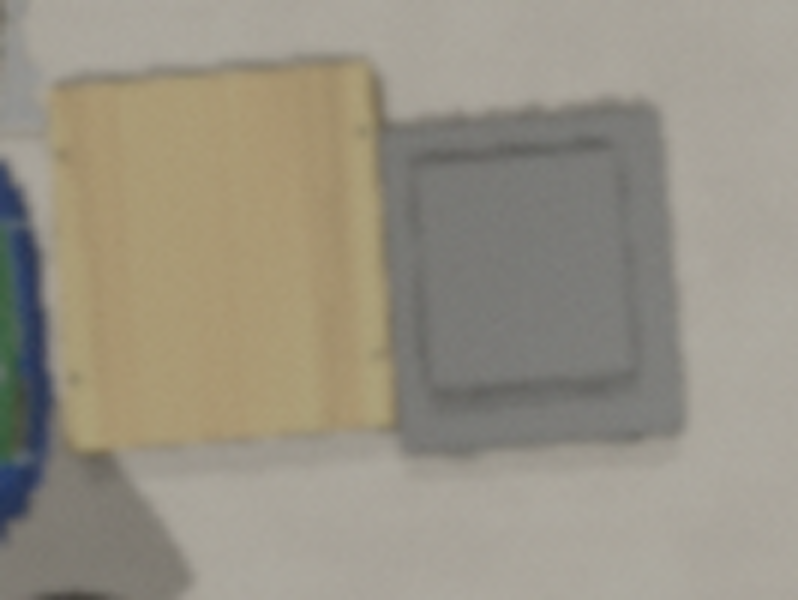

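The medium case sits centred and parallel: the lid spans (415,155)–(635,390) display, margins are even, and its centre is about (519.5, 50) against the large case's (520.5, 48.8). Next I'll measure the tin precisely.

```bash
python3 - <<'E'
from h import *
t=cv2.imread("pics/top5.png")[:,:,::-1]
C=[(374.5,164),(368,182),(387,190),(394.5,171.5)]
for l,i,j in(("+y",0,1),("-x",1,2),("-y",2,3),("+x",3,0)): show("tin "+l,edge(t,C[i],C[j],52,half=3,N=25))
s=snapshot("scene");cv2.imwrite("pics/scene2.png",s[:,:,::-1])
S=[(343.5,260),(348.5,275),(373.8,273),(368.5,259.5)]
for l,i,j in(("-x",0,1),("-y",1,2),("+x",2,3),("+y",3,0)): show("scene tin "+l,edge(s,S[i],S[j],52,"scene",half=2.5,N=25))
P=box(625,-327,-.4,0,52,62,64);
e=lambda i,lo,hi:np.clip((i.astype(float)-lo)/(hi-lo)*255,0,255).astype(np.uint8)
o=[]
for n,i,x,y,lo,hi in(("top",t,360,158,110,185),("scene",s,335,250,60,220)):
    k=cv2.resize(e(i[y:y+45,x:x+40],lo,hi),None,fx=10,fy=10,interpolation=2)
    q=proj(n,P);q=((q-[x,y]+.5)*10-.5)
    cv2.polylines(k,[q[4:].round().astype(int)],True,(255,0,0),1);cv2.polylines(k,[q[:4].round().astype(int)],True,(0,0,255),1);o.append(k)
cv2.imwrite("pics/m6.png",np.hstack(o)[:,:,::-1])
E
```

```text
tin +y [ 662.6 -308.8] [ 610.2 -286.3] yaw -0.4053
tin -x [ 606.9 -286.3] [ 583.3 -340.7] yaw -0.4086
tin -y [ 583.6 -344.3] [ 638.5 -366.6] yaw -0.3859
tin +x [ 645.2 -368.5] [ 670.2 -312. ] yaw -0.417
scene tin -x [ 602.1 -291.5] [ 583.  -347.2] yaw -0.3291
scene tin -y [ 581.  -347.3] [ 641.4 -372.3] yaw -0.3924
scene tin +x [ 645.4 -373.6] [ 665.7 -323.9] yaw -0.3871
scene tin +y [ 670.9 -316.6] [ 609.5 -289. ] yaw -0.4223
```

View pics/m6.png

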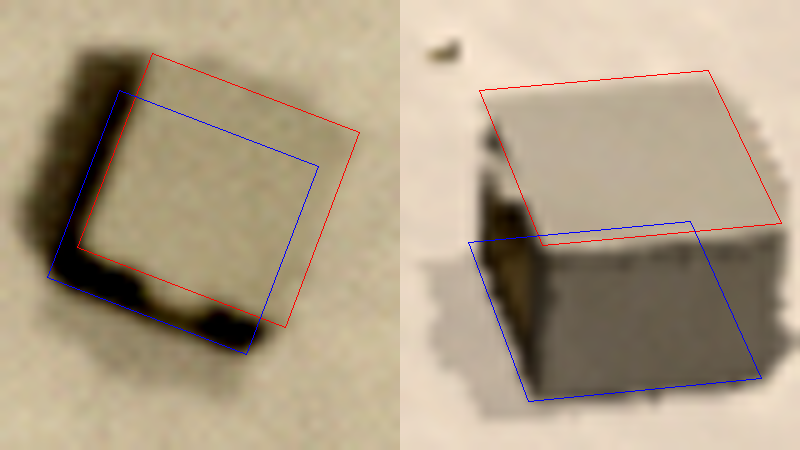

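The tin is at about (626–628, -328), yaw about -0.405, with the top consistent with 52 mm in both views; the lip makes its x extent ambiguous. To settle that, I'll first nudge its +x face on the table with the fingers, which sets its x and yaw mechanically, then grasp it.

```bash
python3 drive.py '-59 10 0 0 0 0;-59 10 0 0 0 0;-59 10 0 0 0 0;-59 10 0 0 0 0;-59 10 0 0 0 0;-59 10 0 0 0 0;-59 10 0 0 0 0;-59 10 0 0 0 0;-59 10 0 0 0 0;-59 10 0 0 0 0;-59 10 0 0 0 0;-59 10 0 0 0 0' 40|grep pos; python3 drive.py '0 0 0 0 0 .185;0 0 0 0 0 .185;0 0 0 0 0 .185;0 0 0 0 0 .185;0 0 0 0 0 .185;0 0 0 0 0 .185;0 0 0 0 0 .185;0 0 0 0 0 .185;0 0 0 0 0 .185;0 0 0 0 0 .185;0 0 0 0 0 .185;0 0 0 0 0 0';  python3 -c "
from h import *
to(683.4,-352.1,18,-.405)"
```

```text
ee_pos: [659.4, -256.7, 211.4]
time: 22.82
ee_pos: [659.4, -254.4, 211.1]
orientation: [3.141, 0.0, -0.401]
force: [-0.5, -0.5, 0.5]
width: 39.9
grip_force: 0.0
turn rz 0.004
now [ 659.4 -254.4  211.1] yaw -0.401 delta before turn [ 60.3  80.5 193.1]
```

```bash
python3 drive.py '30 40 0 0 0 .004;30 40 0 0 0 0;0 0 0 0 0 0;0 0 60 0 0 0;0 0 60 0 0 0;0 0 50 0 0 0;0 0 23 0 0 0;0 0 0 0 0 0;-8 0 0 0 0 0;-6 0 0 0 0 0;-4 0 0 0 0 0;-4 0 0 0 0 0'; python3 drive.py '-3 0 0 0 0 0;-2 0 0 0 0 0;-1 0 0 0 0 0;0 0 0 0 0 0'|grep -E "pos|ori|force"
```

```text
time: 24.32
ee_pos: [664.0, -342.1, 18.7]
orientation: [3.141, -0.001, -0.405]
force: [1.8, 0.0, 0.9]
width: 40.2
grip_force: 0.8
ee_pos: [658.3, -339.6, 17.8]
orientation: [-3.142, 0.0, -0.405]
force: [1.0, -1.1, 1.2]
grip_force: 0.6
```

```bash
python3 drive.py '12 0 0 0 0 0;0 0 -55 0 0 0;0 0 -30 0 0 0;0 0 0 0 0 0' 40 >/dev/null; python3 drive.py '-30 1.6 0 0 0 0;-24.5 0 0 0 0 0;0 0 0 0 0 0;0 0 0 0 0 0;0 0 50 0 0 0;0 0 40 0 0 0;0 0 2 0 0 0;0 0 0 0 0 0' 85; python3 -c "
from h import *
to(658.3-42.5*.919+1.6*-.394,-339.6+42.5*.394-1.6*.919,11)"
```

```text
time: 26.32
ee_pos: [619.6, -324.8, 12.0]
orientation: [3.141, -0.002, -0.405]
force: [0.8, -1.5, 1.0]
width: 84.9
grip_force: 0.0
now [ 619.6 -324.8   12. ] yaw -0.405 delta before turn [-1.1 -0.   1. ]
```

```bash
python3 drive.py '-1.1 0 0 0 0 0;0 0 0 0 0 0' >/dev/null; python3 drive.py '0 0 0 0 0 0;0 0 0 0 0 0;0 0 0 0 0 0;0 0 0 0 0 0;0 0 0 0 0 0;0 0 0 0 0 0' 50; python3 drive.py '0 0 -20 0 0 0;0 0 -50 0 0 0;0 0 -50 0 0 0;0 0 -40 0 0 0;0 0 0 0 0 0'; python3 -c "
from h import *
to(520,49.4,172,.064)"
```

```text
time: 27.32
ee_pos: [617.9, -324.0, 12.0]
orientation: [3.141, -0.001, -0.405]
force: [-1.9, 1.3, 8.4]
width: 62.7
grip_force: 63.4
time: 27.95
ee_pos: [619.0, -324.7, 175.8]
orientation: [3.141, -0.007, -0.405]
force: [0.8, 0.0, -1.8]
width: 62.4
grip_force: 66.2
turn rz -0.469
now [ 619.  -324.7  175.8] yaw -0.405 delta before turn [-238.4 -304.7    3.8]
```

```bash
python3 drive.py '-34 -43.5 0 0 0 0;-34 -43.5 0 0 0 0;-34 -43.5 0 0 0 0;-34 -43.5 0 0 0 0;-34 -43.5 0 0 0 0;-34 -43.5 0 0 0 0;-34 -43.5 0 0 0 0;0 0 0 0 0 -.16;0 0 0 0 0 -.16;0 0 0 0 0 -.149;0 0 0 0 0 0;0 0 0 0 0 0'; python3 -c "
from h import *
to(519.8,49.4,97,.064)"
```

```text
time: 29.45
ee_pos: [518.7, 49.8, 170.7]
orientation: [-3.142, 0.0, 0.061]
force: [0.6, -0.4, -0.6]
width: 62.8
grip_force: 66.3
turn rz -0.003
now [518.7  49.8 170.7] yaw 0.061 delta before turn [ 1.   0.5 73.7]
```

```bash
python3 drive.py '1 .5 30 0 0 -.003;0 0 25 0 0 0;0 0 12 0 0 0;0 0 4 0 0 0;0 0 0 0 0 0'|grep -E 'pos|force|ori'; python3 drive.py '0 0 1 0 0 0;0 0 1 0 0 0;0 0 0 0 0 0'|grep -E 'pos|force|ori'; python3 -c "
from h import *
to(519.8,49.4,96,.064)"
```

```text
ee_pos: [520.3, 49.4, 100.3]
orientation: [3.142, -0.001, 0.066]
force: [0.2, -0.1, -0.9]
grip_force: 66.3
ee_pos: [520.0, 49.4, 98.0]
orientation: [3.142, -0.0, 0.067]
force: [-0.3, 0.5, -1.7]
grip_force: 66.3
turn rz 0.003
now [520.   49.4  98. ] yaw 0.067 delta before turn [-0.2 -0.   2. ]
```

```bash
python3 drive.py '0 0 1 0 0 .003;0 0 .7 0 0 0;0 0 0 0 0 0'|grep -E 'pos|force'; python3 drive.py '0 0 .7 0 0 0;0 0 0 0 0 0'|grep -E 'pos|force'
```

```text
ee_pos: [520.0, 49.4, 96.1]
force: [-0.3, 0.1, -1.0]
grip_force: 66.3
ee_pos: [520.0, 49.4, 96.0]
force: [-3.4, -0.2, 6.8]
grip_force: 66.9
```

```bash
python3 drive.py '0 0 .7 0 0 0;0 0 0 0 0 0'|grep -E 'pos|force|ori'
```

```text
ee_pos: [520.0, 49.4, 95.9]
orientation: [3.142, -0.0, 0.064]
force: [-5.9, -0.0, 15.1]
grip_force: 67.6
```

The tin is seated on the lid at TCP z of about 96. I'll ease off, open and retreat straight up.

```bash
python3 drive.py '0 0 -1.3 0 0 0;0 0 0 0 0 0'|grep -E 'pos|force'; python3 drive.py '0 0 0 0 0 0;0 0 0 0 0 0;0 0 0 0 0 0;0 0 0 0 0 0' 85|grep -E 'width|force'; python3 drive.py '0 0 -30 0 0 0;0 0 -50 0 0 0;0 0 -60 0 0 0;0 -60 0 0 0 0;0 -60 0 0 0 0;0 -60 0 0 0 0;0 -60 0 0 0 0;0 -60 0 0 0 0;0 -60 0 0 0 0;0 0 0 0 0 0'; python3 med.py top6 519.7 49.7 .064 84 ; python3 big.py top7; python3 - <<'E'
from h import *
t=cv2.imread("pics/top6.png");s=snapshot("scene")[:,:,::-1]
P=proj("top",box(519.8,49.4,.064,84,136,62,62))[4:]
for l,i,j in(("far",0,1),("right",1,2),("near",2,3),("left",3,0)): show("tin "+l,edge(t[:,:,::-1],P[i],P[j],136,half=4))
o=np.hstack([cv2.resize(t[180:255,220:287],None,fx=6,fy=6,interpolation=2),cv2.resize(s[165:240,215:275],None,fx=6,fy=6,interpolation=2)])
cv2.imwrite("pics/m7.png",o)
E
```

```text
ee_pos: [520.0, 49.4, 96.1]
force: [-2.5, 0.8, 1.4]
grip_force: 66.5
force: [-0.3, -0.3, -0.1]
width: 85.3
grip_force: 0.0
time: 33.33
ee_pos: [495.9, 411.9, 235.4]
orientation: [-3.141, 0.0, 0.068]
force: [-0.2, -0.0, -0.8]
width: 85.0
grip_force: 0.0
med far [560.1 102.3] [577.9   3.3] yaw 0.1775
med right [577.8   3.9] [468.  -3.] yaw 0.0624
med near [466.4  -3.8] [459.4  95.9] yaw 0.0704
med left [461.6  96.7] [572.2  88.1] yaw -0.0769
large far [596.2 124.1] [605.3 -15.6] yaw 0.065
large right [601.2 -15.9] [441.5 -26.2] yaw 0.0644
large near [438.9 -26. ] [431.3 113.8] yaw 0.0546
large left [432.8 113.7] [592.5 123.9] yaw 0.0635
tin far [551.4  82.5] [555.2  20.6] yaw 0.0612
tin right [552.7  21.6] [490.8  16.6] yaw 0.0807
tin near [489.9  16.4] [485.2  78.2] yaw 0.0762
tin left [486.8  80.7] [548.6  84.3] yaw 0.0586
```

View pics/m7.png

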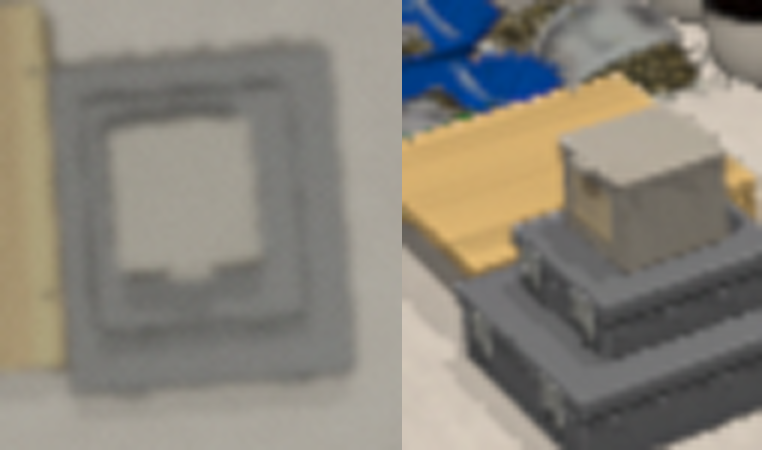

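The tin stands upright in the middle, with its lid at display (108,125)–(262,275) and the medium case's margins even around it. Its measured centre is about (520.5, 50.8), against about (519.5, 50) for the medium case, and the large case is still flush. The arm is clear, so I'm handing in.

```bash
python3 -c "
from plant import arm, snapshot, camera_model, finish_job
print(finish_job())"
```

```text
the job is handed in; nothing more can be done
None
```

I handed the job in at about 33.5 s: the large case is flush against the riser, the medium case is centred on its lid, and the tin is upright and square on top, each within about 2 mm by the camera; the bowls were not touched.

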